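# Open the braced cherry jar in the garnish caddy

### The job

Lift the loose copper lid off the walnut garnish caddy by its brass knob and set it down gently, knob up, in the middle of the black bar mat. Then unscrew the tight red cap of the jar standing in the caddy (anticlockwise; the square well keeps the jar from turning), stop turning when the threads let go, without pulling the jar up out of its well, and raise the cap straight up, clear of the jar. Finish still holding the cap level in the gripper, about 2 cm above the jar's mouth and right over it; leave the jiggers and the strainer alone.

Things in the scene. Friction and masses are not known exactly. Their poses are not given: they have to be found in the camera images.
- caddy: walnut garnish caddy fixed to the counter, a 112 mm square block; origin at the centre of its underside on the counter, z up. Its top face is 50 mm up, with a 6 mm wide rim round the edge rising to 55 mm. In the middle a 66 mm square well, floor 8 mm above the origin, square to the caddy's x and y, holds the jar loosely and stops it from turning
- lid: loose square copper lid shaped like a hood, 92 mm square, 63 mm high without its knob, walls 3 mm, open below, 0.25 kg; origin at the centre of its lower edge, z up. It rests on the caddy's top face inside the rim and hides the jar and cap. Lift it more than 65 mm to clear the cap before moving sideways
- lid_knob (a point): the height to grip the lid's brass knob: an upright cylinder 26 mm across from 73 to 97 mm above the lid's lower edge (on a 14 mm stem); this point is on its axis, 87 mm above the lid's lower edge
- bar_mat: black ribbed rubber bar mat, 180 mm square, 6 mm thick, fixed flat on the counter; origin at the centre of its underside. It is on the left or the right of the caddy
- jar: loose amber glass jar, about 0.55 to 0.78 kg, 64 mm square and 62 mm high, then a round shoulder and a neck up to 88 mm; origin at the centre of its underside, z up; stands in the caddy's well. A pull up of more than about 5 N on a cap that is still engaged lifts the jar out
- jar_mouth (a point): centre of the top of the jar's neck, 88 mm above the jar's underside, z up. A rubber gasket on the neck pushes the cap up by up to 24 N while it is screwed on, which makes it tight: turning takes about 0.2 to 0.5 N m until the threads let go
- cap: loose round red metal screw cap, 60 mm across, 24 mm high, 40 g, with a white radial stripe along its +x on top; origin at the centre of its lower rim, z up; screwed on, this lies 70 to 72 mm above the jar's underside. Three lugs inside run under three sloping threads on the neck. Grip it across its sides from above, in any direction
- cap_grip (a point): TCP height to grip the cap, on its axis 22 mm above its rim. Yaw from the jar's x to the cap's x starts at -0.2 to +0.1 rad; turning anticlockwise seen from above raises it about 2.5 mm per rad; the threads let go at about +0.95 rad and the cap lifts off freely from there to about +1.6 rad, where the lugs meet the next threads and block
- cap_stripe (a point): outer end of the white stripe on the cap's top, 26 mm from its axis along the cap's +x, 24 mm above its lower rim
- brass_jigger: brass double-ended jigger, 80 mm tall, 44 mm across, origin at the centre of its foot, standing in the walnut rack; leave alone
- copper_jigger: tall copper jigger, 100 mm tall, 40 mm across, origin at the centre of its foot, standing in the walnut rack; leave alone
- jigger_rack: fixed stepped walnut rack with four slots in a row along its x, 224 x 60 mm, 22 to 46 mm high; origin at the centre of its underside, with the caddy between it and the bar mat
- strainer: chrome strainer lying flat on the counter beyond the caddy, disc 80 mm across with a 95 mm long handle along its +y, 6 mm thick; origin under the disc's centre; leave alone

How it is judged:
On the way, in this order (a step that is already met when the one before it is completed fails the run):
1. the lid stands knob up on the middle of the bar mat, let go (horizontal distance between lid and bar_mat below 0.05 m and height (world z) of lid below 0.012 m and angle between lid's own z axis and vertical below 0.12 rad and contact force between lid and bar_mat above 0.5 N and contact force between the fingers and lid below 0.05 N and linear speed of lid below 0.02 m/s), for 0.2 s.
2. the cap is unscrewed and clear above the jar's mouth, in the gripper, with the jar still down in its well (z of cap in the frame of jar_mouth above 0.006 m and z of jar in the frame of caddy below 0.014 m and contact force between the fingers and cap above 2 N), for 0.2 s.
At the end, for the whole second after the job is handed in: the gripper holds the cap still and level (within 0.2 rad), its lower rim 6 to 45 mm above the jar's mouth and within 18 mm of right over it, not touching the jar; the jar is down in its well (lifted less than 6 mm); the lid stands knob up on the bar mat, its centre within 50 mm of the mat's, let go (all of step 2 and horizontal distance between lid and bar_mat below 0.05 m and height (world z) of lid below 0.012 m and angle between lid's own z axis and vertical below 0.12 rad and contact force between lid and bar_mat above 0.5 N and contact force between the fingers and lid below 0.05 N and z of cap in the frame of jar_mouth below 0.045 m and horizontal distance between cap and jar_mouth below 0.018 m and angle between cap's own z axis and vertical below 0.2 rad and contact force between cap and jar below 0.05 N and linear speed of cap below 0.02 m/s and angle between jar's own z axis and vertical below 0.06 rad); the arm keeps its last pose, push and grip.
It fails at once if the jar is pulled up more than 15 mm (z of jar in the frame of caddy above 0.023 m).
It fails at once if the cap is turned on past the point where the threads let go, right round under the next threads, before it is lifted (x of cap_stripe in the frame of jar below -0.013 m and z of cap in the frame of jar_mouth below -0.008 m).
It fails at once if the lid is dropped (contact force between the fingers and lid below 0.01 N and linear speed of lid above 0.5 m/s).
It fails at once if the lid is tipped over (angle between lid's own z axis and vertical above 0.7 rad).
It fails at once if a jigger or the strainer is moved more than 30 mm (distance of any of brass_jigger, copper_jigger, strainer from where it was at the start of the episode above 0.03 m).
It also fails if it takes over 64 s, if anything falls off the work surface, if the arm or the gripper's body presses on something with over 40 N, if the wrist force passes 120 N, or if a joint passes its speed limit or range.

### The arm

A 7-joint arm with a two-finger parallel gripper is mounted at the origin on the work surface. World frame = base frame: x ahead of the robot, y to its left, z up, the work surface at z = 0. Lengths are in m, angles in rad, forces in N, time in s.
With the tool pointing down it reaches from about 0.4 to 0.9 m from the base axis. Payload 5.6 kg.
Tool frame: the origin (TCP) lies between the finger pads, 19 mm behind the fingertips; this is the grasp point; z points along the fingers, y is the line along which they close (so a half turn about z gives the same grasp; the last joint's range is limited). The gripper opens to 92 mm and grips with 3 to 60 N. Pads are 20 mm wide; open, the fingers measure 128 mm over their backs; the gripper's body (75 mm by 189 mm) begins 69 mm behind the grasp point.
Start: joints at [-0.043, 0.468, -0.012, 1.603, 0.006, 1.071, -0.056], TCP at [0.65, -0, 0.233] pointing down, gripper open.
Joint ranges: [-2.53, 2.53], [-0.31, 2.02], [-1.57, 1.55], [0.28, 2.44], [-1.29, 4.43], [0.15, 1.84], [-2.92, 2.92]. Speed limits (rad/s): [2.57, 2.57, 3.14, 3.14, 3.14, 3.14, 3.14].

### API

Orientations are given as a 3x3 rotation matrix whose columns are the frame's x, y, z axes.
In Python, from station import env gives the robot as it stands. Calls block until the motion is done:
- env.reach(position, orientation): joint-space move of the TCP to a pose.
- env.movel(position, frame=None, rate=0.15): straight line of the TCP; frame=None keeps the orientation; rate is the mean speed in m/s.
- env.goto_joints(angles): joint-space move.
- env.release() and env.grasp(squeeze=None): open the fingers fully, or close them until they stop; squeeze is the grip in N (None keeps the last).
- env.pause(seconds).
- env.inverse_kinematics(position, orientation): joint angles nearest the present ones, or None.
- env.read_camera(name): name is "scene" or "side" or "wrist"; returns (picture, depth): 384x512x3 uint8, red, green, blue; 384x512 float32, m along the optical axis (not along the pixel's ray), 0 where there is no reading.
- env.camera_info(name): a dict with "intrinsics" (3x3 intrinsics, pixels), "eye" and "rotation" of the camera in the world; the wrist camera has in their place "T_tool_cam" (4x4, takes a point from camera to tool coordinates, whose origin is the TCP and whose axes are the flange's). Camera axes: x right, y up, looking along -z (the intrinsics and any distortion apply to the point x, -y, -z); pixel columns grow to the right and rows downward; lengths in m; the calibration is good to about 2 mm. A picture is of the moment at which its call begins: read the wrist's pose just before it. camera_info takes no time and is no camera call.
A pose or a line that the arm cannot do raises env.PlanningError and nothing moves.
- env.finish_job(): hands the job in; it is judged then, once.
Readings, each from a call of its own:
- env.read_t(): time.
- env.read_joint_positions(): joint angles.
- env.read_joint_velocities(): joint speeds.
- env.read_tau(): joint torques, N m.
- env.read_ee_pos(): TCP position.
- env.read_tcp_rot(): TCP orientation.
- env.read_wrist_force(): force on the tool from outside, world axes, zero at the start.
- env.read_moment(): the same for the moment, N m.
- env.read_gripper_width(): finger opening in m.
- env.read_grasp_force(): force on a finger pad.
Only numpy, scipy, OpenCV 4.12 (cv2) and the standard library are available. Lean on these libraries where they do the work, as an engineer would, in place of code of your own. Each camera call takes 0.05 s, during which the arm holds its last target. There are 200 camera calls.

## Working session

There is one attempt and no reset: what is moved stays moved. The work goes in short steps, each a Python script; the robot and the scene stay as the last script left them, time stands still between calls to the robot, and variables do not carry over. Pictures are saved under pics/ and viewed, at most 10 in all, crops included, and the job is handed in when it is done.

```bash
mkdir -p pics; ls
cat > h.py <<'E'
import numpy as np, cv2
from station import env
def save(n,p): cv2.imwrite('pics/'+n+'.png',cv2.cvtColor(p,cv2.COLOR_RGB2BGR))
def cloud(name):
    """world xyz for each pixel"""
    i=env.camera_info(name)
    if name=='wrist':
        R,p=np.array(env.read_tcp_rot()),np.array(env.read_ee_pos()); T=np.array(i['T_tool_cam'])
        E,C=R@T[:3,3]+p,R@T[:3,:3]
    else: E,C=np.array(i['eye']),np.array(i['rotation'])
    pic,d=env.read_camera(name); K=np.array(i['intrinsics'])
    v,u=np.mgrid[:384,:512]
    X=np.stack([(u-K[0,2])/K[0,0]*d,-(v-K[1,2])/K[1,1]*d,-d],-1)
    W=X@C.T+E; W[d==0]=np.nan
    return pic,W
def down(yaw):
    """tool pointing down, tool x at yaw"""
    c,s=np.cos(yaw),np.sin(yaw); return np.array([[c,s,0],[s,-c,0],[0,0,-1.]])
E
python3 - <<'E'
from h import *
print(env.camera_info('scene')); print(env.camera_info('wrist')); print(env.read_tcp_rot())
a,W=cloud('scene'); b,V=cloud('side'); np.savez('v.npz',W=W,V=V,a=a,b=b)
save('scene',a); save('side',b)
E
```

```text
pics
station.py
{'intrinsics': array([[385.68579915,   0.        , 251.62293213],
       [  0.        , 385.68579915, 186.30236639],
       [  0.        ,   0.        ,   1.        ]]), 'eye': array([1.16422249, 0.40205894, 0.84570123]), 'rotation': array([[-0.5731567 , -0.5708452 ,  0.58790064],
       [ 0.81933521, -0.41100615,  0.39970458],
       [ 0.01346134,  0.71078105,  0.7032845 ]])}
{'intrinsics': array([[307.53250894,   0.        , 251.07676799],
       [  0.        , 307.53250894, 189.54765634],
       [  0.        ,   0.        ,   1.        ]]), 'T_tool_cam': array([[-3.49806332e-05,  9.59577761e-01,  2.81443635e-01,
         7.91156286e-02],
       [ 9.99999977e-01, -2.56369269e-05,  2.11698720e-04,
         4.62629666e-04],
       [ 2.10356733e-04,  2.81443636e-01, -9.59577738e-01,
        -1.51601984e-01],
       [ 0.00000000e+00,  0.00000000e+00,  0.00000000e+00,
         1.00000000e+00]])}
[[ 1.36852354e-05  9.99998426e-01 -1.77433402e-03]
 [ 9.99999991e-01 -1.39180627e-05 -1.31207231e-04]
 [-1.31231720e-04 -1.77433220e-03 -9.99998417e-01]]
```

View pics/scene.png

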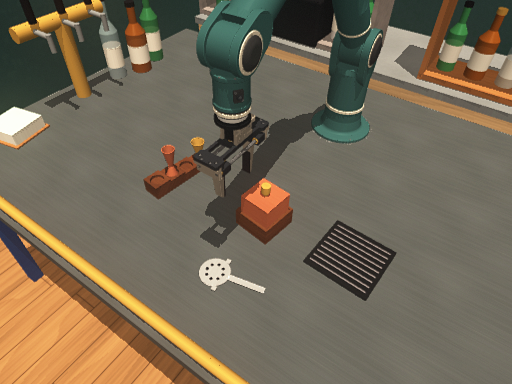

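View pics/side.png

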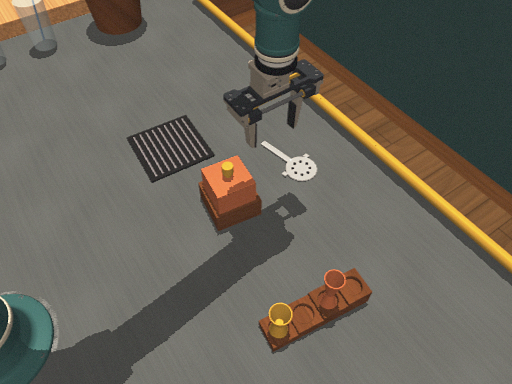

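Scene view: knob at about (265,187), lid below it, mat centred near (350,259). Side view: knob (228,170), mat (170,147). The strainer and jigger rack are well apart from the mat.

Run:
```python
from h import *
f=np.load('v.npz')
for k,im,(u,v),(mu,mv) in (('W','a',(265,205),(350,259)),('V','b',(228,185),(170,147))):
    W=f[k]; w=W[v-45:v+45,u-45:u+45].reshape(-1,3); w=w[~np.isnan(w[:,0])]
    col=f[im]
    for n,lo,hi in (('knob',.138,.16),('lidtop',.105,.12)):
        q=w[(w[:,2]>lo)&(w[:,2]<hi)]
        r=cv2.minAreaRect(q[:,:2].astype('f4')*1000)
        print(k,n,len(q),np.median(q,0).round(4),r)
    # mat: dark, height
    m=np.zeros((384,512),bool); m[mv-60:mv+60,mu-60:mu+60]=1
    m&=(col.max(2)<45)
    n,l,s,c=cv2.connectedComponentsWithStats(m.astype('u1'))
    j=1+np.argmax(s[1:,4]); q=W[l==j]; q=q[(q[:,2]<.012)&(q[:,2]>-.01)]
    print(k,'mat',len(q),np.median(q[:,2]),cv2.minAreaRect(q[:,:2].astype('f4')*1000))
```

```text
W knob 71 [0.5587 0.0332 0.1458] ((557.3251342773438, 33.03678512573242), (24.868446350097656, 23.832429885864258), 83.09435272216797)
W lidtop 849 [0.566  0.0401 0.1123] ((555.694091796875, 31.929122924804688), (93.68717956542969, 95.51116943359375), 83.03237915039062)
W mat 2133 0.005738553474961994 ((525.476806640625, 284.31195068359375), (178.48805236816406, 181.43917846679688), 85.99526977539062)
V knob 118 [0.5531 0.0283 0.1479] ((554.4815673828125, 30.903553009033203), (25.607290267944336, 24.24920082092285), 41.702030181884766)
V lidtop 1297 [0.5473 0.022  0.1144] ((555.0245361328125, 32.006248474121094), (96.33330535888672, 93.03584289550781), 83.49002075195312)
V mat 66 0.005196221463334205 ((544.3618774414062, 193.79283142089844), (6.175414085388184, 121.9114761352539), 85.89402770996094)
```

Run:
```python
from h import *
L=np.array([.5555,.032]); M=np.array([.5255,.284]); R=down(np.pi/2)
p=lambda a,z:[a[0],a[1],z]
env.reach(p(L,.22),R); env.movel(p(L,.137),R,.12)
print(env.read_ee_pos(),env.read_wrist_force())
env.grasp(25); print(env.read_gripper_width(),env.read_grasp_force(),env.read_wrist_force())
env.movel(p(L,.157),R,.06); env.movel(p(L,.23),R,.12); print(env.read_wrist_force(),env.read_gripper_width())
pic,W=cloud('scene'); save('lift',pic)
env.movel(p(M,.23),R,.15); env.movel(p(M,.115),R,.12)
# lower until touch: lid bottom .006 -> TCP .093
z=.1
while z>.088:
    env.movel(p(M,z),R,.03); f=env.read_wrist_force()[2]; print(round(z,4),f.round(2))
    if f>0.5: break
    z-=.001
print(env.read_t(), env.read_joint_positions())
```

```text
[0.55617034 0.03194531 0.13742137] [ 0.24768201  0.7684795  -0.93163864]
0.02527196036702768 24.999929355690256 [-0.24940124 -0.66870593 -0.08582887]
[-0.40391863 -0.26564048 -3.40057489] 0.024987122013252788
0.1 -2.9
0.099 -2.22
0.098 -2.58
0.097 -3.69
0.096 -2.39
0.095 -3.18
0.094 -3.45
0.093 -2.95
0.092 6.38
9.3333 [-0.4626808   0.55897771 -0.11631653  1.82956633  0.08987066  0.7579025
 -0.62683548]
```

Run:
```python
from h import *
M=np.array([.5255,.284]); R=down(np.pi/2)
env.release(); env.pause(.2); env.movel([M[0],M[1],.2],R,.15)
# look at jar: wrist camera + others
env.reach([.5555,-.04,.27],R)
pic,W=cloud('wrist'); a,V=cloud('scene')
np.savez('v2.npz',W=W,V=V,pic=pic,a=a)
s=np.hstack([cv2.resize(pic,(400,300)),cv2.resize(a[130:320,160:420],(400,300))]); save('open',s)
R0=down(np.pi/2)
for dy in np.arange(-2.5,2.6,.5):
    q=env.inverse_kinematics([.5555,.032,.12],down(np.pi/2+dy)); print(dy,None if q is None else np.round(q,2))
print(env.read_t(),env.read_wrist_force())
```

```text
-2.5 [-0.39  0.47  0.35  1.94 -0.22  0.77 -2.42]
-2.0 [-0.33  0.46  0.26  1.94 -0.17  0.76 -1.97]
-1.5 [-0.25  0.46  0.17  1.93 -0.11  0.76 -1.52]
-1.0 [-0.19  0.46  0.09  1.93 -0.06  0.76 -1.07]
-0.5 [-0.12  0.46  0.    1.92 -0.    0.76 -0.62]
0.0 [-0.07  0.46 -0.06  1.92  0.04  0.76 -0.15]
0.5 [-0.01  0.46 -0.13  1.92  0.08  0.77  0.31]
1.0 [ 0.04  0.47 -0.19  1.91  0.13  0.77  0.77]
1.5 [ 0.11  0.48 -0.29  1.91  0.19  0.78  1.22]
2.0 [ 0.18  0.49 -0.37  1.9   0.24  0.79  1.67]
2.5 [ 0.25  0.51 -0.47  1.9   0.31  0.8   2.12]
12.825 [ 0.05668045 -0.04127715 -0.95707124]
```

View pics/open.png

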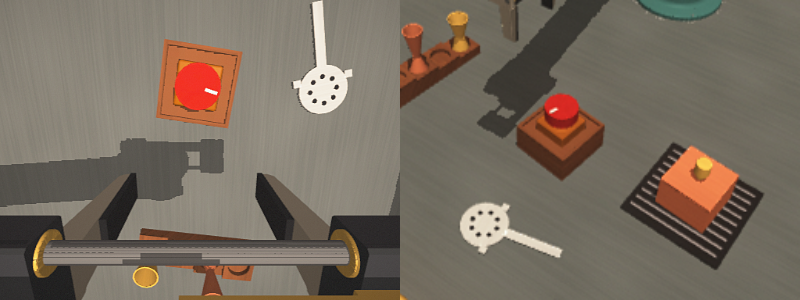

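The lid stands upright in the middle of the mat. In the wrist half, the red cap is centred near (199,86), i.e. full-resolution pixel (255,110). Its stripe points right and slightly down, ending near (217,93).

Run:
```python
from h import *
f=np.load('v2.npz')
for k,im in (('W','pic'),('V','a')):
    W=f[k]; c=f[im].astype(int)
    box=(abs(W[...,0]-.5555)<.06)&(abs(W[...,1]-.032)<.06)
    top=box&(W[...,2]>.097)&(W[...,2]<.112)
    q=W[top]; z=np.median(q[:,2]); print(k,len(q),z,cv2.minEnclosingCircle(q[:,:2].astype('f4')*1000))
    ctr=np.array(cv2.minEnclosingCircle(q[:,:2].astype('f4')*1000)[0])/1000
    st=top&(c[...,1]>150); s=W[st][:,:2]-ctr; s=s[np.linalg.norm(s,axis=1)<.027]
    print('stripe',len(s),s.mean(0),np.arctan2(*s.mean(0)[::-1]))
    cad=box&(W[...,2]>.045)&(W[...,2]<.06); print('caddy',cv2.minAreaRect(W[cad][:,:2].astype('f4')*1000))
    jar=box&(W[...,2]>.064)&(W[...,2]<.076); print('jar',jar.sum(),cv2.minAreaRect(W[jar][:,:2].astype('f4')*1000))
```

```text
W 2830 0.1035441043813897 ((557.6124267578125, 29.805864334106445), 29.75255012512207)
stripe 74 [ 0.01685046 -0.00565785] -0.32394050368722405
caddy ((557.7803344726562, 29.780738830566406), (112.15693664550781, 112.27857971191406), 81.42162322998047)
jar 580 ((557.7941284179688, 29.817649841308594), (64.09379577636719, 64.00715637207031), 81.3995132446289)
V 306 0.10275718846790716 ((557.4559326171875, 32.154361724853516), 31.262550354003906)
stripe 9 [ 0.01552434 -0.00731098] -0.44012785888092837
caddy ((557.3063354492188, 31.572200775146484), (114.53241729736328, 113.2275390625), 84.30745697021484)
jar 177 ((558.39013671875, 32.01500701904297), (63.08037567138672, 64.17072296142578), 81.25517272949219)
```

Run:
```python
from h import *
y0=np.pi/2-1.1; R=down(y0); C=[.557,.031]
env.reach(C+[.22],R); pic,W=cloud('wrist')
q=W[(abs(W[...,0]-.557)<.06)&(abs(W[...,1]-.031)<.06)&(W[...,2]>.097)&(W[...,2]<.112)]
print(cv2.minEnclosingCircle(q[:,:2].astype('f4')*1000))
env.movel(C+[.13],R,.15); env.movel(C+[.101],R,.06); env.pause(.2)
f0=env.read_wrist_force(); print('pre',env.read_ee_pos(),f0)
env.grasp(10); env.pause(.2); print(env.read_gripper_width(),env.read_grasp_force(),env.read_ee_pos(),env.read_wrist_force(),env.read_moment())
env.pause(.1); print(env.read_wrist_force())
pic,W=cloud('wrist'); save('grip',pic); print(env.read_t())
```

```text
((557.6257934570312, 29.73938751220703), 29.875761032104492)
pre [0.55727743 0.03102467 0.10133275] [-0.53477555 -0.75459337  0.24206237]
0.06043445328140641 10.000090368557721 [0.55719149 0.03054454 0.10105437] [ 0.91256047 -2.60221326 -0.17844982] [-0.42117782 -0.08981018 -0.01781026]
[ 0.86395683 -3.06733967  0.30262194]
16.4833
```

View pics/grip.png

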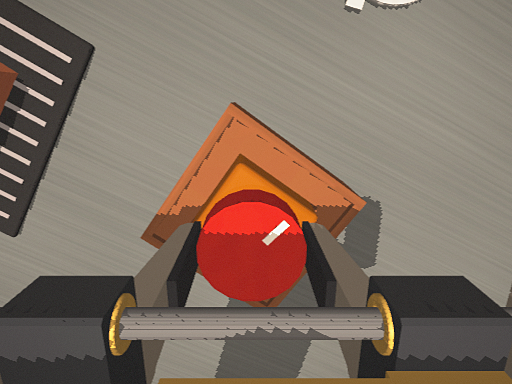

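Fingers straddle the cap, with the stripe visible from (265,243) to (288,224). I'll recentre slightly, squeeze harder, and turn in monitored steps.

```bash
cat > turn.py <<'E'
from h import *
def yaw(): R=np.array(env.read_tcp_rot()); return np.arctan2(R[1,0],R[0,0])
def state(t=''):
    print(t,round(env.read_t(),2),'yaw',round(yaw(),3),'p',np.round(env.read_ee_pos(),4),'F',np.round(env.read_wrist_force(),1),'Mz',round(float(env.read_moment()[2]),2),'w',round(env.read_gripper_width(),4))
E
python3 - <<'E'
from turn import *
y0=np.pi/2-1.1; C=[.5575,.0299]
env.movel(C+[.101],down(y0),.02); env.grasp(60); env.pause(.2); state('grip')
for d in np.arange(.08,.81,.08):
    env.movel(C+[.101+.0022*d],down(y0+d)); state(round(d,2))
    F=env.read_wrist_force()
    if F[2]<-4 or np.linalg.norm(F)>60: print('stop'); break
pic,W=cloud('wrist'); save('mid',pic)
E
```

```text
grip 17.15 yaw 0.471 p [0.5573 0.0305 0.101 ] F [-1.7  1.8  1.7] Mz 0.01 w 0.0586
0.08 17.4 yaw 0.549 p [0.5578 0.0301 0.1013] F [-0.3  1.9  1.6] Mz 0.11 w 0.0591
0.16 17.65 yaw 0.628 p [0.5578 0.0299 0.1014] F [0.4 1.4 2.6] Mz 0.19 w 0.0587
0.24 17.9 yaw 0.708 p [0.5578 0.0299 0.1016] F [0.6 1.8 2.5] Mz 0.06 w 0.0589
0.32 18.15 yaw 0.788 p [0.5578 0.0298 0.1018] F [0.4 1.2 1.3] Mz 0.13 w 0.0586
0.4 18.4 yaw 0.867 p [0.5578 0.0298 0.102 ] F [0.9 1.  1.4] Mz 0.12 w 0.0587
0.48 18.65 yaw 0.947 p [0.5578 0.0299 0.1022] F [1.2 0.4 2. ] Mz 0.11 w 0.059
0.56 18.9 yaw 1.028 p [0.5576 0.0298 0.1024] F [1.4 0.8 2.6] Mz 0.12 w 0.0587
0.64 19.15 yaw 1.108 p [0.5576 0.0299 0.1025] F [0.8 1.9 3.7] Mz 0.19 w 0.059
0.72 19.4 yaw 1.188 p [0.5576 0.03   0.1027] F [0.6 1.1 4.3] Mz 0.14 w 0.059
0.8 19.65 yaw 1.268 p [0.5576 0.03   0.1029] F [0.8 1.7 4.4] Mz 0.2 w 0.0588
```

View pics/mid.png

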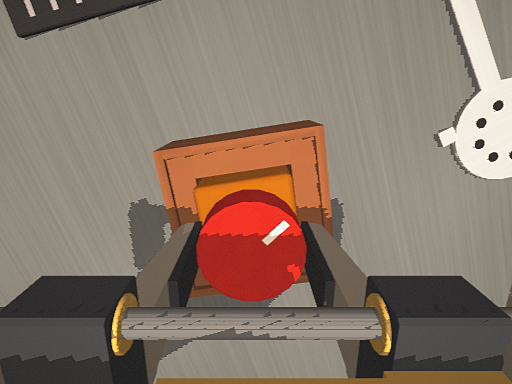

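The stripe is at the same pixels as before while the caddy and jar turned in view, so there is no slip and the cap is unscrewing. Continuing past release.

Run:
```python
from turn import *
y0=np.pi/2-1.1; C=[.5575,.0299]
for d in np.arange(.88,1.37,.08):
    env.movel(C+[.101+.0023*d],down(y0+d)); state(round(d,2))
    F=env.read_wrist_force()
    if F[2]<-4 or np.linalg.norm(F)>60: print('stop'); break
else:
    R=down(y0+d); z=.101+.0023*d
    for k in range(5):
        z+=.001; env.movel(C+[z],R,.02); env.pause(.1); state('up')
        if env.read_wrist_force()[2]<-4: print('stop'); break
```

```text
0.88 19.95 yaw 1.348 p [0.5576 0.03   0.1031] F [2.3 2.4 4.6] Mz 0.25 w 0.0587
0.96 20.2 yaw 1.428 p [0.5575 0.03   0.1032] F [1.5 1.4 5.2] Mz 0.09 w 0.0593
1.04 20.45 yaw 1.507 p [0.5572 0.0298 0.1032] F [0.3 2.5 4. ] Mz 0.12 w 0.0593
1.12 20.7 yaw 1.587 p [0.5569 0.0294 0.1032] F [-0.7  0.1  3.7] Mz 0.05 w 0.0588
1.2 20.95 yaw 1.667 p [0.5568 0.0295 0.1033] F [-0.5  0.5  1.2] Mz -0.03 w 0.0585
1.28 21.2 yaw 1.747 p [0.557  0.0295 0.1035] F [-1.1  0.1 -0.7] Mz -0.01 w 0.0588
1.36 21.45 yaw 1.827 p [0.5572 0.0298 0.1039] F [ 0.4  0.2 -0.7] Mz 0.02 w 0.0592
up 21.8 yaw 1.83 p [0.5573 0.0299 0.1051] F [-0.9  0.2 -0.7] Mz 0.01 w 0.0592
up 22.15 yaw 1.831 p [0.5574 0.0299 0.1061] F [-1.  -0.7 -0.4] Mz 0.02 w 0.0587
up 22.5 yaw 1.831 p [0.5574 0.0299 0.1071] F [-1.   0.2 -0.2] Mz 0.03 w 0.0591
up 22.85 yaw 1.831 p [0.5574 0.0299 0.1081] F [-2.3  0.4  0.4] Mz -0.01 w 0.0587
up 23.2 yaw 1.831 p [0.5574 0.0299 0.1091] F [-1.6  0.  -0.4] Mz 0.0 w 0.0589
```

Threads let go (moment and vertical force both dropped to zero). Raising to about 2 cm above the mouth and checking.

Run:
```python
from turn import *
R=down(np.pi/2-1.1+1.36)
env.movel([.5575,.0299,.118],R,.03); state()
env.movel([.5575,.0299,.139],R,.05); env.pause(.4); state()
pic,W=cloud('wrist'); a,V=cloud('scene'); b,U=cloud('side')
bx=lambda w,im:im[w[1]:w[1]+90,w[0]:w[0]+120]
s=np.hstack([cv2.resize(pic,(400,300)),cv2.resize(bx((215,150),a),(400,300),interpolation=cv2.INTER_CUBIC)])
s=np.vstack([s,np.hstack([cv2.resize(a,(400,300)),cv2.resize(bx((170,130),b),(400,300),interpolation=cv2.INTER_CUBIC)])]); save('end',s)
```

```text
23.64 yaw 1.831 p [0.5581 0.0298 0.1185] F [ 0.7  0.4 -0.9] Mz 0.01 w 0.0586
 24.61 yaw 1.831 p [0.5574 0.0299 0.1388] F [-0.   0.5 -0.1] Mz 0.06 w 0.059
```

View pics/end.png

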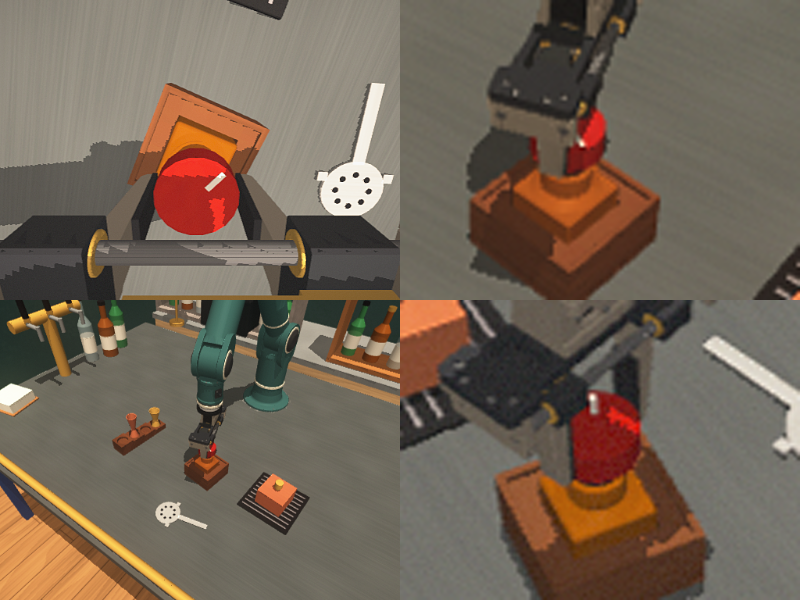

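The jar is down in its well with the cap held above the mouth, the lid is on the mat, and the jiggers and strainer are untouched. I'll check the cap's tilt from depth, then hand in.

Run:
```python
from turn import *
pic,W=cloud('wrist'); c=pic.astype(int)
m=(c[...,0]>120)&(c[...,1]<60)&(np.hypot(W[...,0]-.5575,W[...,1]-.0299)<.027)&(W[...,2]>.125)
q=W[m]; A=np.c_[q[:,:2]-q[:,:2].mean(0),np.ones(len(q))]; s=np.linalg.lstsq(A,q[:,2],rcond=None)[0]
tilt=np.hypot(*s[:2]); print(len(q),'top z',s[2],'tilt',tilt)
j=W[(np.hypot(W[...,0]-.5575,W[...,1]-.0299)<.05)&(W[...,2]>.062)&(W[...,2]<.076)]; print('jar shoulder z',len(j),np.median(j[:,2]))
if tilt<.08 and .135<s[2]<.147: env.pause(.3); print(env.finish_job())
```

```text
6871 top z 0.14149151605597166 tilt 0.0030795646780452644
jar shoulder z 2278 0.07029617636223161
the job is handed in; nothing more can be done
None
```

The job is handed in. The lid stands knob up in the middle of the bar mat, and the gripper holds the unscrewed cap level, about 2 cm above the jar's mouth. The jar is still down in its well, and the jiggers and strainer were left alone; the judge's verdict was not shown.

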